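# Cull the faulty cupboard handles into the returns drawer

### The job

Of the five steel cupboard handles laid out on the white card sheet, two are faulty: one has a leg broken off short and one has a bent bar. Pull the drawer of the small white unit well open, lay both faulty handles in it, then push the drawer fully shut. Leave the sound handles where they lie and do not disturb anything else on the worktop.

Things in the scene. Friction and masses are not known exactly. Their poses are not given: they have to be found in the camera images.
- handle_stub: FAULTY handle, same steel bar as the sound ones (straight, 150 long, 14 x 14 mm section, lying flat, 14 mm high, 0.08 to 0.17 kg), but the leg at its +x end is a broken stub of 9 mm; the other, at -x, reaches 33 mm out. Origin: underside, centre of the 150 x 47 mm outline; x along the bar, legs point to +y; bar centre line at y = -16.5 mm; grip across the bar at (0, -16.5)
- handle_bent: FAULTY handle, same steel (14 x 14 mm section, 14 mm high, 0.08 to 0.17 kg), bent: straight along x from -75 to +20 mm at y = -6 mm, then its last 55 mm bends 28 degrees towards -y, away from the legs. Legs reach 33 mm to the +y side, each square to its piece of bar. Outline x -75 to +77, y -38 to +34 mm. Origin: underside, 6 mm to the leg side of the straight part's centre line; grip at (0, -6)
- handle_a: SOUND handle of dark steel lying flat, 14 mm high, to be left alone: straight bar 150 long, 14 x 14 mm section, and at each end a like leg reaching 33 mm out square from the bar: a C, 150 x 47 mm over all. 0.12 kg. Origin: underside, centre of that outline; x along the bar, legs point to +y; bar centre line at y = -16.5 mm
- handle_b: SOUND handle of dark steel lying flat, 14 mm high, to be left alone: straight bar 150 long, 14 x 14 mm section, and at each end a like leg reaching 33 mm out square from the bar: a C, 150 x 47 mm over all. 0.12 kg. Origin: underside, centre of that outline; x along the bar, legs point to +y; bar centre line at y = -16.5 mm
- handle_c: SOUND handle of dark steel lying flat, 14 mm high, to be left alone: straight bar 150 long, 14 x 14 mm section, and at each end a like leg reaching 33 mm out square from the bar: a C, 150 x 47 mm over all. 0.12 kg. Origin: underside, centre of that outline; x along the bar, legs point to +y; bar centre line at y = -16.5 mm
- sheet: flat white card sheet, 380 (x) x 370 (y) x 4 mm thick, fixed to the worktop; on it the handles and the screwdriver lie in two rows of three places, in any order, about 88 mm either side of its centre in x and at -105, 0, +105 mm in y, roughly along its x. Origin: centre of its underside
- unit: small white fixed drawer unit standing on the worktop, 240 deep (x) x 270 wide (y) x 90 mm high, with one drawer across its whole front, front facing -x (towards the robot). Its top plate begins at x = -105 mm. Origin: centre of its underside; z up
- unit_drawer0 (a joint): travel of the drawer in m: 0 is fully shut, grows as it is pulled along the unit's -x, stop at 0.165; begins between 0 and 0.03. Slides stiffly with about 1 N and stays where it is left
- unit_drawer0_handle (a point): middle of the drawer's steel bar handle: round level bar 11 mm thick, 120 mm long along the unit's y, its centre 35 mm in front of the drawer's front panel (29 mm gap behind it) and 52 mm above the worktop; panel top 78 mm above the worktop. Moves with the drawer; axes as the unit's
- drawer_floor (a point): middle of the drawer's inner floor, 22 mm above the worktop, moving with the drawer; axes as the unit's. Inside: 97 mm either way in x, 114 mm either way in y; walls 46 mm high; 56 mm from floor to the unit's top plate. Shut, this point is 1.5 mm in front of the unit's centre
- screwdriver: bystander: grey-handled screwdriver, 160 long, 26 mm thick, lying along the sheet's x in one of the six places. Origin: middle of its length, underside
- screw_tin: bystander: small aluminium tin, 34 mm diameter, 22 mm high, on the sheet between the rows. Origin: centre of its underside
- soap: bystander: red soap bottle, 60 mm diameter, 150 mm high, right of the sheet. Origin: centre of its underside
- spray: bystander: green spray can, 52 mm diameter, 190 mm high, right of the sheet. Origin: centre of its underside
There are look-alikes about, which are no part of the job. Leave any turquoise look-alike of the handle_stub alone. Leave any orange look-alike of the handle_bent alone.

How it is judged:
On the way, in this order (a step that is already met when the one before it is completed fails the run):
1. the drawer has been pulled well open (more than 100 mm) (value of joint unit_drawer0 above 0.1 m), for 0.2 s.
2. both faulty handles lie in the drawer, released (x of handle_stub in the frame of drawer_floor between -0.1 and 0.1 m and y of handle_stub in the frame of drawer_floor between -0.116 and 0.116 m and z of handle_stub in the frame of drawer_floor between -0.012 and 0.042 m and linear speed of each of handle_stub, handle_bent below 0.05 m/s and x of handle_bent in the frame of drawer_floor between -0.1 and 0.1 m and y of handle_bent in the frame of drawer_floor between -0.116 and 0.116 m and z of handle_bent in the frame of drawer_floor between -0.012 and 0.042 m and contact force between the fingers and handle_stub below 0.1 N and contact force between the fingers and handle_bent below 0.1 N), for 0.2 s.
At the end, for the whole second after the job is handed in: Both faulty handles lie at rest inside the drawer, the drawer is shut to within 8 mm, the three sound handles are within 25 mm of where they began, and the bystanders within 50 mm (x of handle_stub in the frame of drawer_floor between -0.1 and 0.1 m and y of handle_stub in the frame of drawer_floor between -0.116 and 0.116 m and z of handle_stub in the frame of drawer_floor between -0.012 and 0.042 m and linear speed of each of handle_stub, handle_bent below 0.05 m/s and x of handle_bent in the frame of drawer_floor between -0.1 and 0.1 m and y of handle_bent in the frame of drawer_floor between -0.116 and 0.116 m and z of handle_bent in the frame of drawer_floor between -0.012 and 0.042 m and value of joint unit_drawer0 below 0.008 m and distance of each of handle_a, handle_b, handle_c from where it was at the start of the episode below 0.025 m and distance of each of screwdriver, screw_tin, soap, spray from where it was at the start of the episode below 0.05 m); the robot touches nothing.
It fails at once if a sound handle is moved more than 25 mm (distance of any of handle_a, handle_b, handle_c from where it was at the start of the episode above 0.025 m).
It fails at once if a bystander is moved more than 50 mm (distance of any of screwdriver, screw_tin, soap, spray from where it was at the start of the episode above 0.05 m).
It also fails if it takes over 72 s, if anything falls off the work surface, if the arm or the gripper's body presses on something with over 40 N, if the wrist force passes 120 N, or if a joint passes its speed limit or range.

### The arm

A 7-joint arm with a two-finger parallel gripper is mounted at the origin on the work surface. World frame = base frame: x ahead of the robot, y to its left, z up, the work surface at z = 0. Lengths are in m, angles in rad, forces in N, time in s.
With the tool pointing down it reaches from about 0.425 to 0.925 m from the base axis. Payload 6.8 kg.
Tool frame: the origin (TCP) lies at the very end of the fingers, on their centre line; the grasp point (between the pads) lies 19 mm behind it; z points along the fingers, y is the line along which they close (so a half turn about z gives the same grasp; the last joint's range is limited). The gripper opens to 85 mm and grips with 20 to 120 N. Pads are 22 mm wide; open, the fingers measure 114 mm over their backs; the gripper's body (76 mm by 85 mm) begins 54 mm behind the grasp point. The pads swing forward as they close: fully open they stand 13 mm farther back than shut.
Start: joints at [1.201, 0.477, 0.022, 1.555, -0.011, 1.109, -0.083], TCP at [0.175, -0.652, 0.231] pointing down, gripper open.
Joint ranges: [-2.96, 2.96], [-0.34, 2.1], [-1.41, 1.46], [0.24, 2.44], [-1.37, 4.51], [0.17, 1.92], [-2.96, 2.96]. Speed limits (rad/s): [2.39, 2.39, 3.14, 3.14, 3.14, 3.14, 3.14].

### API

Orientations are given as a rotation vector (axis times angle).
In Python, from bench import r gives the robot as it stands.
- The arm moves only by the shell command python3 -m jog 'ROWS' [FORCE]. ROWS is JSON, a list of rows, each an object of numbers: "fingers": the finger opening in m, from 0 to 0.0854; "x", "y", "z": the shift along the tool's x, y, z in m; "rx", "ry", "rz": the turn, a rotation vector about the tool's x, y, z in degrees. In form: [{"fingers": .., "x": .., "y": .., "z": .., "rx": .., "ry": .., "rz": ..}, ...]. A call has 1 to 8 rows; each row shifts and turns the commanded pose from where the row before left it, along the tool's axes as they then stand; what a row does not reach is not made up. A row lasts 1/8 s, in which the tool goes at most 62.5 mm and 10.7 degrees, less where a joint would pass 70% of its speed; a pose out of reach is approached as far as the arm can. A call is refused whole if a number of a shift passes 0.0625 or a number of a turn 10.7, either way. A call with a gripper value outside its range is refused whole. The fingers move at their own pace and stop on an object; FORCE is the grip in N (left out, the last holds). Time passes only in rows, so rows that do not move let the fingers close. It gives the time, the measured TCP pose, the force, the opening and the grip force at its end, in the units of the state.
- r.get_obs(): the state, without advancing time (a new reading comes with each control period).
- r.grab_frame(name): name is "scene" or "top" or "wrist"; returns (picture, depth): 384x512x3 uint8, red, green, blue; 384x512 float32, m along the optical axis (not along the pixel's ray), 0 where there is no reading.
- r.get_calibration(name): a dict with "mtx" (3x3 intrinsics, pixels), "extrinsics" (4x4, takes a point from camera to world coordinates). Camera axes: x right, y down, z forward; pixel columns grow to the right and rows downward; lengths in m; the calibration is good to about 2 mm. The wrist camera is an equidistant fisheye: a pixel r from the principal point sees the ray r / f radians off the axis. A picture is of the moment at which its call begins: read the wrist's pose just before it. get_calibration takes no time and is no camera call; for the wrist camera it gives the pose at the moment of the call.
- r.hand_in(): hands the job in; it is judged then, once.
Trained networks look in the newest picture that a camera, given by its name, has taken for a name from the list of things; names that differ only in an ending like _2 or _b are one class to them, and where a whole thing is asked for, a point or a joint stands for the part that bears it (a point fixed in the world has none). Each returns a list of dicts, best first, with "score" (0 to 1); they miss things now and then, are a little off and sometimes report something else, mostly with a low value. They report only what shows in the picture. A call takes as long as a camera call. They do not tell look-alikes from the thing itself.
- r.search_frame(target, camera): "xyz" ([x, y, z] in m, in world coordinates, good to about 4 mm: the middle of the surface that is visible of it).
- r.landmark_of(target, camera): "xyz" ([x, y, z] in m, in world coordinates, good to about 4 mm: a listed point, or the origin of a listed thing).
The state is a dict: "clock": time; "joints": joint angles; "qvel": joint speeds; "tau": joint torques, N m; "tcp_pos": TCP position; "orientation": TCP orientation; "contact_force": force on the tool from outside, world axes, zero at the start; "moment": the same for the moment, N m; "grip_width": finger opening in m; "gripper_force": force on a finger pad.
Only numpy, scipy, OpenCV 4.12 (cv2) and the standard library are available. Lean on these libraries where they do the work, as an engineer would, in place of code of your own. Each camera call takes 0.05 s, during which the arm holds its last target. There are 200 camera calls.

## Working session

There is one attempt and no reset: what is moved stays moved. The work goes in short steps, Python scripts to look and compute and a shell command to move; the robot and the scene stay as the last step left them, time stands still between calls to the robot, and variables do not carry over. Pictures are saved under pics/ and viewed, at most 12 in all, crops included, and the job is handed in when it is done.

```bash
ls; mkdir -p pics
cat > h.py <<'E'
import numpy as np, cv2
from bench import r
from scipy.spatial.transform import Rotation as R
def save(name,f):
    p,d=r.grab_frame(name); cv2.imwrite(f'pics/{f}.png',p[:,:,::-1]); np.save(f'pics/{f}_d.npy',d); return p,d
def world(cam,u,v,d):
    c=r.get_calibration(cam);K=c['mtx'];E=c['extrinsics']
    u=np.asarray(u,float);v=np.asarray(v,float)
    P=np.stack([(u-K[0][2])/K[0][0]*d,(v-K[1][2])/K[1][1]*d,d],-1)
    return P@np.array(E)[:3,:3].T+np.array(E)[:3,3]
E
python3 - <<'E'
from h import *
o=r.get_obs();print(o['clock'],o['tcp_pos'],o['orientation'],o['grip_width'])
for n in('top','scene'):
    p,d=save(n,n+'0')
    print(n,r.get_calibration(n)['extrinsics'].__array__().round(3).tolist() if hasattr(r.get_calibration(n)['extrinsics'],'__array__') else r.get_calibration(n))
    for t in('handle_stub','handle_bent','handle_a','unit_drawer0_handle','drawer_floor','screwdriver','screw_tin','soap','spray','unit','sheet'):
        print(t,[(np.round(a['xyz'],3).tolist(),round(a['score'],2)) for a in r.landmark_of(t,n)[:5]])
E
```

```text
pics
0.0 [ 0.17453335 -0.65141679  0.23030334] [-3.11289288e+00 -4.09883555e-01  6.21919699e-04] 0.0853622105453148
top [[-0.009, -0.987, 0.16, 0.302], [-1.0, 0.007, -0.013, -0.172], [0.012, -0.16, -0.987, 1.573], [0.0, 0.0, 0.0, 1.0]]
handle_stub [([0.332, 0.217, 0.003], 0.8), ([0.62, -0.064, 0.0], 0.5)]
handle_bent [([0.635, -0.269, 0.001], 0.68), ([0.559, -0.634, 0.004], 0.68), ([0.618, -0.062, 0.002], 0.4)]
handle_a [([0.454, -0.278, 0.005], 0.79), ([0.465, -0.17, 0.004], 0.7), ([0.452, -0.071, 0.002], 0.63)]
unit_drawer0_handle []
drawer_floor []
screwdriver [([0.634, -0.165, 0.004], 0.67)]
screw_tin [([0.539, -0.121, 0.002], 0.44)]
soap [([0.578, -0.47, -0.004], 0.75)]
spray [([0.429, -0.501, -0.002], 0.92)]
unit [([0.735, 0.205, -0.004], 0.77)]
sheet [([0.54, -0.172, -0.004], 0.59), ([0.46, -0.172, 0.003], 0.25)]
scene [[-0.647, 0.586, -0.488, 1.06], [0.763, 0.486, -0.427, 0.249], [-0.013, -0.648, -0.761, 0.861], [0.0, 0.0, 0.0, 1.0]]
handle_stub [([0.332, 0.216, 0.002], 0.7), ([0.737, 0.201, -0.001], 0.7), ([0.622, -0.06, 0.004], 0.67)]
handle_bent [([0.633, -0.276, 0.004], 0.67), ([0.555, -0.634, -0.001], 0.61), ([0.542, -0.169, 0.0], 0.27)]
handle_a [([0.456, -0.174, 0.004], 0.9), ([0.458, -0.283, 0.002], 0.78), ([0.452, -0.074, 0.004], 0.69)]
unit_drawer0_handle [([0.554, 0.19, 0.053], 0.61)]
drawer_floor []
screwdriver [([0.63, -0.166, 0.001], 0.87), ([0.633, -0.272, 0.006], 0.74)]
screw_tin [([0.537, -0.122, 0.007], 0.51)]
soap [([0.579, -0.474, -0.002], 0.56)]
spray [([0.431, -0.497, 0.002], 0.9), ([0.736, 0.2, -0.002], 0.5), ([0.551, 0.19, 0.054], 0.4)]
unit [([0.737, 0.201, -0.001], 0.96), ([0.63, -0.166, 0.004], 0.51)]
sheet [([0.54, -0.17, 0.001], 0.81)]
```

View pics/top0.png

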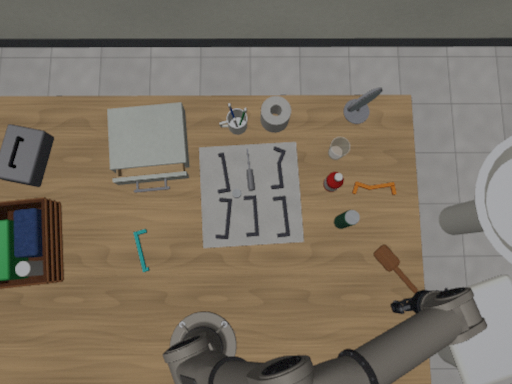

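View pics/scene0.png

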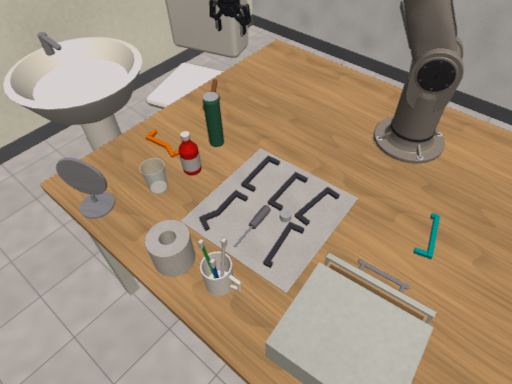

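Run:
```python
from h import *
a=cv2.imread('pics/top0.png');b=cv2.imread('pics/scene0.png')
c=np.hstack([cv2.resize(a[135:255,190:310],(400,400),interpolation=3),cv2.resize(b[150:280,185:355],(400,306),interpolation=3)[:, :].copy() if 0 else cv2.resize(b[150:280,185:345],(400,400),interpolation=3)])
cv2.imwrite('pics/crop1.png',c)
def plane(cam,uv,z):
    C=r.get_calibration(cam);K=np.array(C['mtx']);E=np.array(C['extrinsics'])
    q=np.c_[uv,np.ones(len(uv))]@np.linalg.inv(K).T@E[:3,:3].T
    return E[:3,3]+q*((z-E[2,3])/q[:,2:])
for cam,im in(('top',a),('scene',b)):
    m=(im.max(2)<85).astype(np.uint8)
    n,l,s,_=cv2.connectedComponentsWithStats(m,connectivity=8)
    d=np.load(f'pics/{cam}0_d.npy')
    for i in range(1,n):
        v,u=np.nonzero(l==i)
        P=plane(cam,np.c_[u,v],0.018)
        if len(u)<40 or not(0.35<P[:,0].mean()<0.72 and -0.36<P[:,1].mean()<0.02):continue
        rc=cv2.minAreaRect((P[:,:2]*1000).astype(np.float32))
        bx=cv2.boxPoints(rc); W=world(cam,u,v,d[v,u])
        print(cam,len(u),'px',u.mean().round(),v.mean().round(),'ctr',np.round(rc[0]),'size',np.round(rc[1]),'ang',round(rc[2],1),'zmed',np.median(W[:,2]).round(4))
# unit top plate & drawer handle from depth
for cam in('top','scene'):
    d=np.load(f'pics/{cam}0_d.npy');v,u=np.nonzero(d>0);W=world(cam,u,v,d[v,u])
    k=(W[:,2]>.082)&(W[:,2]<.1)&(abs(W[:,0]-.75)<.2)&(abs(W[:,1]-.2)<.2)
    rc=cv2.minAreaRect((W[k,:2]*1000).astype(np.float32));print(cam,'plate',rc,np.median(W[k,2]))
    k=(W[:,2]>.068)&(W[:,2]<.085)&(W[:,0]>.5)&(W[:,0]<.66)&(abs(W[:,1]-.2)<.16)
    rc=cv2.minAreaRect((W[k,:2]*1000).astype(np.float32));print(cam,'panel',k.sum(),rc,np.median(W[k,2]))
    k=(W[:,2]>.04)&(W[:,2]<.064)&(W[:,0]>.5)&(W[:,0]<.57)&(abs(W[:,1]-.2)<.1)
    if k.sum()>4:
        rc=cv2.minAreaRect((W[k,:2]*1000).astype(np.float32));print(cam,'bar',k.sum(),rc,np.median(W[k,2]),np.percentile(W[k,2],95))
```

```text
top 187 px 279.0 168.0 ctr [ 634. -277.] size [ 44. 157.] ang 84.8 zmed 0.0178
top 166 px 224.0 175.0 ctr [618. -75.] size [ 44. 148.] ang 89.6 zmed 0.0167
top 189 px 253.0 215.0 ctr [ 456. -175.] size [147.  43.] ang 4.4 zmed 0.018
top 193 px 284.0 216.0 ctr [ 453. -285.] size [146.  45.] ang 6.0 zmed 0.0179
top 187 px 226.0 218.0 ctr [447. -74.] size [ 43. 147.] ang 84.2 zmed 0.0177
scene 270 px 258.0 172.0 ctr [ 460. -275.] size [152.  49.] ang 5.5 zmed 0.0158
scene 291 px 285.0 190.0 ctr [ 463. -166.] size [152.  48.] ang 4.2 zmed 0.0164
scene 323 px 314.0 204.0 ctr [454. -66.] size [ 47. 152.] ang 85.2 zmed 0.0168
scene 337 px 221.0 208.0 ctr [ 640. -268.] size [ 47. 161.] ang 85.6 zmed 0.0164
scene 331 px 281.0 242.0 ctr [623. -56.] size [151.  46.] ang 9.5 zmed 0.0173
top plate ((722.9197387695312, 202.06690979003906), (270.7062683105469, 271.5150146484375), 5.363565444946289) 0.08922078669157074
top panel 468 ((621.9166870117188, 193.060791015625), (83.35285949707031, 268.6298828125), 2.2689807415008545) 0.07741073382859243
top bar 125 ((556.3622436523438, 185.73153686523438), (26.75299644470215, 128.99356079101562), 0.02018059603869915) 0.05620303783886027 0.06091658976036487
scene plate ((743.5439453125, 205.6690216064453), (226.3994598388672, 270.72662353515625), 5.299110412597656) 0.09017921893908065
scene panel 1053 ((612.0164794921875, 193.54544067382812), (52.858367919921875, 263.2627258300781), 4.576521873474121) 0.07639705916733708
scene bar 287 ((557.9050903320312, 188.54290771484375), (24.572757720947266, 127.41905212402344), 0.6402444839477539) 0.05598573576714949 0.059057332318485686
```

View pics/crop1.png

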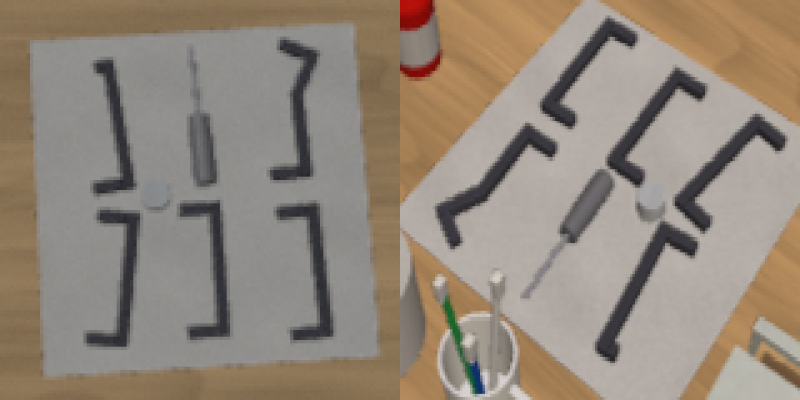

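The faulty pair shows clearly: in the top picture the stub is at px (224,172), with its leg at the far end cut short. The bent one is at px (280,168), with a kinked bar. The two coloured pieces are look-alikes: turquoise at (141,250) and orange at (374,187). The C-shaped handles at (226,218), (253,215) and (284,216) are sound. Next I open the drawer.

```bash
cat >> h.py <<'E'
def plan(*ws):
    """waypoints x,y,z,phi(deg of tool x, tool pointing down); translation first, then turn. prints totals in tool axes"""
    o=r.get_obs();p=np.array(o['tcp_pos']);M=R.from_rotvec(o['orientation'])
    print('t',round(o['clock'],2),'tcp',p.round(4),'phi',np.degrees(np.arctan2(M.as_matrix()[1,0],M.as_matrix()[0,0])).round(2),'w',round(o['grip_width'],4),'F',np.round(o['contact_force'],1))
    for w in ws:
        d=M.inv().apply(np.array(w[:3])-p)
        T=R.from_matrix(np.array([[np.cos(a:=np.radians(w[3])),np.sin(a),0],[np.sin(a),-np.cos(a),0],[0,0,-1]]))
        rv=(M.inv()*T).as_rotvec(degrees=True)
        print('shift',d.round(4),'then turn',rv.round(2));p=np.array(w[:3]);M=T
E
python3 - <<'E'
from h import *
plan((.5,-.15,.24,55),(.554,.187,.18,95.3))
print(r.get_obs()['joints'])
E
```

```text
t 1.2 tcp [ 0.1747 -0.652   0.2313] phi 15.0 w 0.0854 F [-0.5 -0.9 -0.1]
shift [ 0.4441 -0.4007 -0.0087] then turn [  0.  -0. -40.]
shift [ 0.307  -0.1491  0.06  ] then turn [  0.    0.  -40.3]
[ 1.20090668  0.47700965  0.0223937   1.55538737 -0.01150177  1.10931451
 -0.08312008]
```

```bash
python3 -m jog '[{"x":0.037,"y":-0.033,"fingers":0.028},{"x":0.037,"y":-0.033},{"x":0.037,"y":-0.033},{"x":0.037,"y":-0.033},{"x":0.037,"y":-0.033},{"x":0.037,"y":-0.033},{"x":0.037,"y":-0.033},{"x":0.037,"y":-0.033}]'
python3 -m jog '[{"x":0.037,"y":-0.033},{"x":0.037,"y":-0.033},{"x":0.037,"y":-0.033},{"x":0.037,"y":-0.033},{"rz":-10},{"rz":-10},{"rz":-10},{"rz":-10}]'
python3 -m jog '[{"x":0.038,"y":-0.018},{"x":0.038,"y":-0.018},{"x":0.038,"y":-0.018},{"x":0.038,"y":-0.018},{"x":0.038,"y":-0.018},{"x":0.038,"y":-0.018},{"x":0.038,"y":-0.018},{"x":0.038,"y":-0.018}]'
python3 -m jog '[{"rz":-10},{"rz":-10},{"rz":-10},{"rz":-10},{},{}]'
python3 - <<'E'
from h import *
plan((.554,.187,.18,95.3))
p,d=save('wrist','w1'); c=r.get_calibration('wrist'); print(c)
for t in('unit_drawer0_handle','unit'):
  for f in (r.landmark_of,r.search_frame): print(t,[(np.round(a['xyz'],3).tolist(),round(a['score'],2)) for a in f(t,'wrist')[:3]])
E
```

```text
t 1.2 tcp [ 0.1747 -0.652   0.2313] phi 15.0 w 0.0854 F [-0.5 -0.9 -0.1]
shift [ 0.5835 -0.7123  0.0513] then turn [  0.   -0.  -80.3]
{'mtx': array([[297.31863964,   0.        , 255.85627212],
       [  0.        , 297.31863964, 197.60344945],
       [  0.        ,   0.        ,   1.        ]]), 'extrinsics': array([[ 2.59538840e-01, -9.28333746e-01, -2.66150419e-01,
         2.41019096e-01],
       [-9.65732670e-01, -2.49496588e-01, -7.14972928e-02,
        -6.33997640e-01],
       [-3.02719185e-05,  2.75586480e-01, -9.61276283e-01,
         3.72891514e-01],
       [ 0.00000000e+00,  0.00000000e+00,  0.00000000e+00,
         1.00000000e+00]])}
unit_drawer0_handle []
unit_drawer0_handle []
unit []
unit []validation failed for argument at $[0]...
validation failed for argument at $[0]...
validation failed for argument at $[0]...
validation failed for argument at $[0]...
```

View pics/w1.png

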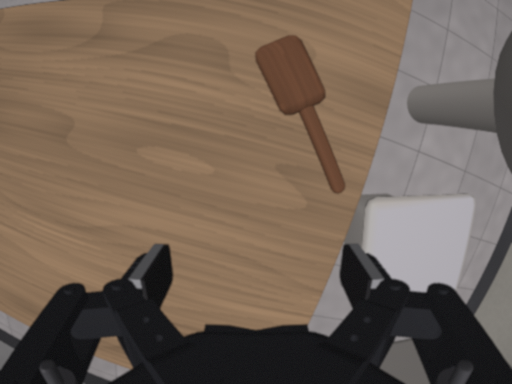

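The rows were refused, so nothing moved; the picture only shows the wooden brush at about (300,100). A row probably needs all seven keys.

```bash
python3 -m jog '[{"fingers":0.028,"x":0.037,"y":-0.033,"z":0,"rx":0,"ry":0,"rz":0},{"fingers":0.028,"x":0.037,"y":-0.033,"z":0,"rx":0,"ry":0,"rz":0},{"fingers":0.028,"x":0.037,"y":-0.033,"z":0,"rx":0,"ry":0,"rz":0},{"fingers":0.028,"x":0.037,"y":-0.033,"z":0,"rx":0,"ry":0,"rz":0},{"fingers":0.028,"x":0.037,"y":-0.033,"z":0,"rx":0,"ry":0,"rz":0},{"fingers":0.028,"x":0.037,"y":-0.033,"z":0,"rx":0,"ry":0,"rz":0},{"fingers":0.028,"x":0.037,"y":-0.033,"z":0,"rx":0,"ry":0,"rz":0},{"fingers":0.028,"x":0.037,"y":-0.033,"z":0,"rx":0,"ry":0,"rz":0}]'
```

```text
clock: 2.45
tcp_pos: [0.3931, -0.3191, 0.2316]
orientation: [3.114, 0.41, 0.001]
contact_force: [0.1, -0.8, 0.4]
grip_width: 0.0282
gripper_force: 0.0
```

```bash
python3 -m jog '[{"fingers":0.028,"x":0.037,"y":-0.033,"z":0,"rx":0,"ry":0,"rz":0},{"fingers":0.028,"x":0.037,"y":-0.033,"z":0,"rx":0,"ry":0,"rz":0},{"fingers":0.028,"x":0.037,"y":-0.033,"z":0,"rx":0,"ry":0,"rz":0},{"fingers":0.028,"x":0.037,"y":-0.033,"z":0,"rx":0,"ry":0,"rz":0},{"fingers":0.028,"x":0,"y":0,"z":0,"rx":0,"ry":0,"rz":-10},{"fingers":0.028,"x":0,"y":0,"z":0,"rx":0,"ry":0,"rz":-10},{"fingers":0.028,"x":0,"y":0,"z":0,"rx":0,"ry":0,"rz":-10},{"fingers":0.028,"x":0,"y":0,"z":0,"rx":0,"ry":0,"rz":-10}]'
python3 -m jog '[{"fingers":0.028,"x":0.038,"y":-0.018,"z":0,"rx":0,"ry":0,"rz":0},{"fingers":0.028,"x":0.038,"y":-0.018,"z":0,"rx":0,"ry":0,"rz":0},{"fingers":0.028,"x":0.038,"y":-0.018,"z":0,"rx":0,"ry":0,"rz":0},{"fingers":0.028,"x":0.038,"y":-0.018,"z":0,"rx":0,"ry":0,"rz":0},{"fingers":0.028,"x":0,"y":0,"z":0,"rx":0,"ry":0,"rz":-10},{"fingers":0.028,"x":0,"y":0,"z":0,"rx":0,"ry":0,"rz":-10},{"fingers":0.028,"x":0,"y":0,"z":0,"rx":0,"ry":0,"rz":-10},{"fingers":0.028,"x":0,"y":0,"z":0,"rx":0,"ry":0,"rz":-10}]'
cat >> h.py <<'E'
def wpts(d,u,v,E,K):
    """wrist fisheye: depth along axis -> world"""
    x=(np.asarray(u,float)-K[0,2])/K[0,0];y=(np.asarray(v,float)-K[1,2])/K[1,1];t=np.hypot(x,y)+1e-9
    s=np.tan(t)/t
    return (np.stack([x*s,y*s,np.ones_like(x)],-1)*np.asarray(d)[...,None])@E[:3,:3].T+E[:3,3]
E
python3 - <<'E'
from h import *
plan((.554,.187,.18,95.3))
c=r.get_calibration('wrist');p,d=save('wrist','w2');print(r.get_obs()['joints'].round(2))
for t in('unit_drawer0_handle','unit'):
  for f in (r.landmark_of,r.search_frame): print(t,[(np.round(a['xyz'],3).tolist(),round(a['score'],2)) for a in f(t,'wrist')[:3]])
v,u=np.nonzero(d>0);W=wpts(d[v,u],u,v,c['extrinsics'],c['mtx'])
k=(W[:,2]>.03)&(W[:,2]<.066)&(abs(W[:,0]-.55)<.035)&(abs(W[:,1]-.19)<.055)
print(k.sum(),W[k].mean(0),np.percentile(W[k],[5,95],axis=0),np.polyfit(W[k,1],W[k,0],1) if k.sum()>5 else 0)
E
```

```text
clock: 3.45
tcp_pos: [0.5012, -0.1546, 0.2314]
orientation: [2.782, 1.459, 0.0]
contact_force: [0.8, 0.0, 0.3]
grip_width: 0.028
gripper_force: 0.0
clock: 4.45
tcp_pos: [0.5293, 0.0111, 0.2314]
orientation: [2.116, 2.322, 0.0]
contact_force: [0.2, -0.6, 0.3]
grip_width: 0.0281
gripper_force: 0.0
t 4.45 tcp [0.5293 0.0111 0.2314] phi 95.32 w 0.0281 F [ 0.2 -0.6  0.3]
shift [0.1728 0.0409 0.0514] then turn [0.01 0.01 0.02]
[ 0.36  0.29 -0.6   1.87  0.19  1.03 -0.22]
unit_drawer0_handle [([0.549, 0.187, 0.047], 0.84)]
unit_drawer0_handle [([0.602, 0.148, 0.053], 0.81), ([0.534, -0.047, 0.009], 0.19)]
unit [([0.734, 0.202, 0.0], 0.59)]
unit [([0.683, 0.155, 0.091], 0.95)]
1047 [0.5602469  0.1749181  0.05357593] [[0.54492628 0.1367076  0.03803232]
 [0.58424002 0.21387847 0.05792813]] [0.05921065 0.54988989]
```

View pics/w2.png

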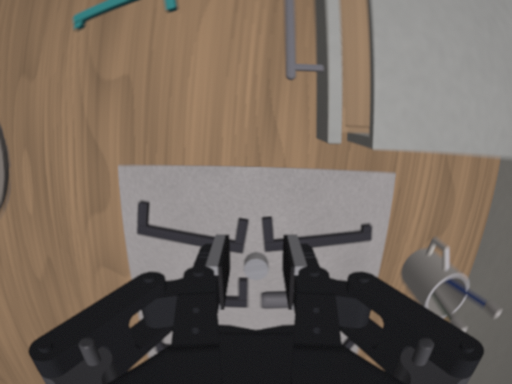

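The drawer's bar is at px (291,40) and its panel at (333,70). The bar runs straight up the picture, so the yaw matches. I refine the bar's position by depth and then go over it.

```bash
python3 - <<'E'
from h import *
c=r.get_calibration('wrist');d=np.load('pics/w2_d.npy')
def g(u0,u1,v0,v1):
    v,u=np.mgrid[v0:v1,u0:u1];return wpts(d[v,u],u,v,c['extrinsics'],c['mtx']).reshape(-1,3)
W=g(282,300,2,62);b=W[(W[:,2]>.05)&(W[:,2]<.066)]
print('bar',len(b),b.mean(0),b[:,2].max(),np.polyfit(b[:,1],b[:,0],1))
W=g(320,350,10,130);b=W[(W[:,2]>.07)&(W[:,2]<.086)]
print('panel',len(b),b.mean(0),np.polyfit(b[:,1],b[:,0],1),b[:,2].max())
bar=np.array([.5535,.187]);plan((*bar,.15,95.3),(*bar,.042,95.3))
E
python3 -m jog '[{"fingers":0.028,"x":0.0432,"y":0.0102,"z":0.02,"rx":0,"ry":0,"rz":0},{"fingers":0.028,"x":0.0432,"y":0.0102,"z":0.02,"rx":0,"ry":0,"rz":0},{"fingers":0.028,"x":0.0432,"y":0.0102,"z":0.02,"rx":0,"ry":0,"rz":0},{"fingers":0.028,"x":0.0432,"y":0.0102,"z":0.02,"rx":0,"ry":0,"rz":0},{"fingers":0.028,"x":0,"y":0,"z":0,"rx":0,"ry":0,"rz":0}]'
python3 - <<'E'
from h import *
plan((.5535,.187,.042,95.3))
c=r.get_calibration('wrist');p,d=save('wrist','w3')
for t in('unit_drawer0_handle',):
  for f in (r.landmark_of,r.search_frame): print(t,[(np.round(a['xyz'],3).tolist(),round(a['score'],2)) for a in f(t,'wrist')[:3]])
v,u=np.nonzero(d>0);W=wpts(d[v,u],u,v,c['extrinsics'],c['mtx'])
k=(W[:,2]>.05)&(W[:,2]<.066)&(abs(W[:,0]-.55)<.018)&(abs(W[:,1]-.19)<.09)
print(k.sum(),W[k].mean(0),W[k,1].min(),W[k,1].max(),np.polyfit(W[k,1],W[k,0],1))
E
```

```text
bar 608 [0.55176976 0.17580158 0.0552666 ] 0.058487690859574226 [-0.08269329  0.56630737]
panel 1803 [0.59724696 0.13630752 0.07593459] [-0.08279619  0.60853271] 0.07898019071233936
t 4.7 tcp [0.5293 0.0111 0.2313] phi 94.79 w 0.0279 F [-0.4 -0.4  0.4]
shift [0.1733 0.0388 0.0813] then turn [ 0.01  0.   -0.51]
shift [0.    0.    0.108] then turn [0. 0. 0.]
clock: 5.32
tcp_pos: [0.5534, 0.1914, 0.15]
orientation: [-2.116, -2.318, 0.0]
contact_force: [-0.2, -0.3, 0.8]
grip_width: 0.0281
gripper_force: 0.0
t 5.33 tcp [0.5534 0.1914 0.15  ] phi 95.23 w 0.0281 F [-0.2 -0.3  0.8]
shift [-0.0046 -0.      0.108 ] then turn [-0.13 -0.12 -0.07]
unit_drawer0_handle [([0.547, 0.188, 0.048], 0.7)]
unit_drawer0_handle [([0.596, 0.228, 0.051], 0.63)]
2201 [0.5508831  0.19507495 0.05508182] 0.12266838888869885 0.25181158641522855 [-0.06361704  0.56329319]
```

```bash
python3 -m jog '[{"fingers":0.028,"x":0,"y":-0.002,"z":0.03,"rx":0,"ry":0,"rz":0},{"fingers":0.028,"x":0,"y":0,"z":0.03,"rx":0,"ry":0,"rz":0},{"fingers":0.028,"x":0,"y":0,"z":0.025,"rx":0,"ry":0,"rz":0},{"fingers":0.028,"x":0,"y":0,"z":0.025,"rx":0,"ry":0,"rz":0},{"fingers":0,"x":0,"y":0,"z":0,"rx":0,"ry":0,"rz":0},{"fingers":0,"x":0,"y":0,"z":0,"rx":0,"ry":0,"rz":0},{"fingers":0,"x":0,"y":0,"z":0,"rx":0,"ry":0,"rz":0}]' 30
python3 -m jog '[{"fingers":0,"x":0,"y":-0.01,"z":0,"rx":0,"ry":0,"rz":0},{"fingers":0,"x":0,"y":-0.02,"z":0,"rx":0,"ry":0,"rz":0}]'
```

```text
clock: 6.35
tcp_pos: [0.5521, 0.1844, 0.0405]
orientation: [2.124, 2.314, -0.005]
contact_force: [-0.1, -3.4, -16.6]
grip_width: 0.0098
gripper_force: 29.2
clock: 6.6
tcp_pos: [0.5226, 0.1817, 0.0406]
orientation: [2.124, 2.313, -0.004]
contact_force: [1.1, -5.6, -19.3]
grip_width: 0.0094
gripper_force: 29.7
```

```bash
python3 -m jog '[{"fingers":0,"x":0,"y":-0.02,"z":0,"rx":0,"ry":0,"rz":0},{"fingers":0,"x":0,"y":-0.02,"z":0,"rx":0,"ry":0,"rz":0},{"fingers":0,"x":0,"y":-0.02,"z":0,"rx":0,"ry":0,"rz":0},{"fingers":0,"x":0,"y":-0.02,"z":0,"rx":0,"ry":0,"rz":0},{"fingers":0,"x":0,"y":-0.015,"z":0,"rx":0,"ry":0,"rz":0},{"fingers":0,"x":0,"y":-0.005,"z":0,"rx":0,"ry":0,"rz":0},{"fingers":0,"x":0,"y":0,"z":0,"rx":0,"ry":0,"rz":0}]'
python3 -m jog '[{"fingers":0.028,"x":0,"y":0,"z":0,"rx":0,"ry":0,"rz":0},{"fingers":0.028,"x":0,"y":0,"z":0,"rx":0,"ry":0,"rz":0},{"fingers":0.028,"x":0,"y":0,"z":0,"rx":0,"ry":0,"rz":0},{"fingers":0.028,"x":0,"y":0,"z":-0.03,"rx":0,"ry":0,"rz":0},{"fingers":0.028,"x":0,"y":0,"z":-0.05,"rx":0,"ry":0,"rz":0},{"fingers":0.028,"x":0,"y":0,"z":-0.05,"rx":0,"ry":0,"rz":0},{"fingers":0.028,"x":0,"y":0,"z":-0.05,"rx":0,"ry":0,"rz":0}]'
python3 - <<'E'
from h import *
p,d=save('top','t2')
v,u=np.nonzero(d>0);W=world('top',u,v,d[v,u])
k=(W[:,2]>.068)&(W[:,2]<.085)&(W[:,0]>.40)&(W[:,0]<.5)&(abs(W[:,1]-.19)<.13)
print(k.sum(),W[k].mean(0),np.polyfit(W[k,1],W[k,0],1))
for t in('drawer_floor','unit_drawer0_handle'):
  for cam in('top','scene'):
    if cam=='scene':save('scene','s2')
    print(t,cam,[(np.round(a['xyz'],3).tolist(),round(a['score'],2)) for a in r.landmark_of(t,cam)[:3]])
plan((.6,-.08,.2,10))
E
```

```text
clock: 7.48
tcp_pos: [0.4207, 0.1722, 0.0405]
orientation: [2.123, 2.315, -0.01]
contact_force: [-0.4, -7.7, -22.0]
grip_width: 0.0095
gripper_force: 29.4
clock: 8.35
tcp_pos: [0.4234, 0.176, 0.2236]
orientation: [2.121, 2.317, 0.002]
contact_force: [1.4, -0.1, 0.0]
grip_width: 0.0281
gripper_force: 0.0
213 [0.46970868 0.1315607  0.07532504] [-0.10396828  0.48338682]
drawer_floor top [([0.572, 0.188, 0.022], 0.91)]
drawer_floor scene [([0.574, 0.19, 0.019], 0.72)]
unit_drawer0_handle top [([0.422, 0.178, 0.054], 0.85)]
unit_drawer0_handle scene [([0.421, 0.177, 0.054], 0.65)]
t 8.7 tcp [0.4227 0.1751 0.2203] phi 95.01 w 0.0282 F [ 0.2  0.1 -0.4]
shift [-0.2696  0.1544  0.0201] then turn [-6.000e-02  1.000e-01  8.501e+01]
```

```bash
python3 -m jog '[{"fingers":0.045,"x":-0.0385,"y":0.022,"z":0,"rx":0,"ry":0,"rz":0},{"fingers":0.045,"x":-0.0385,"y":0.022,"z":0,"rx":0,"ry":0,"rz":0},{"fingers":0.045,"x":-0.0385,"y":0.022,"z":0,"rx":0,"ry":0,"rz":0},{"fingers":0.045,"x":-0.0385,"y":0.022,"z":0,"rx":0,"ry":0,"rz":0},{"fingers":0.045,"x":-0.0385,"y":0.022,"z":0,"rx":0,"ry":0,"rz":0},{"fingers":0.045,"x":-0.0385,"y":0.022,"z":0,"rx":0,"ry":0,"rz":0},{"fingers":0.045,"x":-0.0385,"y":0.022,"z":0,"rx":0,"ry":0,"rz":0}]'
python3 -m jog '[{"fingers":0.045,"x":0,"y":0,"z":0,"rx":0,"ry":0,"rz":10.6},{"fingers":0.045,"x":0,"y":0,"z":0,"rx":0,"ry":0,"rz":10.6},{"fingers":0.045,"x":0,"y":0,"z":0,"rx":0,"ry":0,"rz":10.6},{"fingers":0.045,"x":0,"y":0,"z":0,"rx":0,"ry":0,"rz":10.6},{"fingers":0.045,"x":0,"y":0,"z":0,"rx":0,"ry":0,"rz":10.6},{"fingers":0.045,"x":0,"y":0,"z":0,"rx":0,"ry":0,"rz":10.6},{"fingers":0.045,"x":0,"y":0,"z":0,"rx":0,"ry":0,"rz":10.6},{"fingers":0.045,"x":0,"y":0,"z":0,"rx":0,"ry":0,"rz":10.6}]'
python3 - <<'E'
from h import *
plan((.61,-.08,.12,9))
print(r.get_obs()['joints'].round(2))
c=r.get_calibration('wrist');p,d=save('wrist','w4');print(c['extrinsics'][:3,3])
for t in('handle_stub',):
  for f in (r.landmark_of,r.search_frame): print(t,[(np.round(a['xyz'],3).tolist(),round(a['score'],2)) for a in f(t,'wrist')[:3]])
E
```

```text
clock: 9.57
tcp_pos: [0.6003, -0.0806, 0.2195]
orientation: [-2.12, -2.315, 0.002]
contact_force: [0.7, 0.2, -0.4]
grip_width: 0.045
gripper_force: 0.0
clock: 10.58
tcp_pos: [0.5995, -0.0794, 0.2194]
orientation: [-3.13, -0.27, 0.005]
contact_force: [-0.4, 0.1, 0.6]
grip_width: 0.0445
gripper_force: 0.0
t 10.57 tcp [ 0.5995 -0.0794  0.2194] phi 9.88 w 0.0445 F [-0.4  0.1  0.6]
shift [0.0105 0.0025 0.0994] then turn [-0.04  0.18  0.88]
[ 0.2   0.39 -0.22  1.73  0.1   1.04 -1.45]
[ 0.66763495 -0.06744486  0.36075032]
handle_stub [([0.332, 0.216, 0.002], 0.87), ([0.619, -0.054, 0.003], 0.61)]
handle_stub [([0.615, -0.069, 0.015], 0.98), ([0.346, 0.229, 0.014], 0.58)]
```

View pics/w4.png

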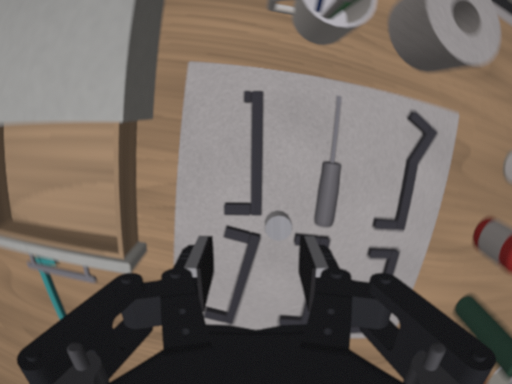

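The wrist view shows both faulty handles whole. The stub's bar runs from (257,95) to (256,210), with the 9 mm stump at (249,96). The bent one's straight part runs from (398,222) to (411,150), kinking near (412,148). I fit both bars from this view.

```bash
cat > fit.py <<'E'
from h import *
def fit(f,boxes,c,lim=80):
    im=cv2.imread(f'pics/{f}.png');d=np.load(f'pics/{f}_d.npy');out=[]
    K,E=c['mtx'],c['extrinsics']
    for (u0,u1,v0,v1) in boxes:
        v,u=np.nonzero(im[v0:v1,u0:u1].max(2)<lim);u+=u0;v+=v0
        D=wpts(d[v,u],u,v,E,K);z=np.median(D[:,2])
        # ray onto measured top height
        x=(u-K[0,2])/K[0,0];y=(v-K[1,2])/K[1,1];t=np.hypot(x,y);s=np.tan(t)/t
        q=np.stack([x*s,y*s,np.ones(len(x))],-1)@E[:3,:3].T
        P=E[:3,3]+q*((.018-E[2,3])/q[:,2:])
        m=P[:,:2].mean(0);w,V=np.linalg.eigh(np.cov((P[:,:2]-m).T));a=V[:,1]*np.sign(V[0,1]);s=(P[:,:2]-m)@a;e=(P[:,:2]-m)@np.array([-a[1],a[0]])
        print(len(u),'z',z.round(4),np.percentile(D[:,2],90).round(4),'mid',m.round(4),'yaw',np.degrees(np.arctan2(a[1],a[0])).round(1),'along',s.min().round(3),s.max().round(3),'across',np.percentile(e,[2,98]).round(4)); out.append((m,a,s,P))
    return out
E
python3 - <<'E'
from fit import *
c=r.get_calibration('wrist')
# stub bar mid part, stub whole, bent straight part, bent whole
o=fit('w4',[(240,275,108,200),(222,275,86,220),(385,425,155,215),(370,440,105,232)],c)
for whole in(o[1],o[3]):
    P=whole[3][:,:2];print(cv2.minAreaRect((P*1000).astype(np.float32)))
# ends of stub along bar axis
m,a,_,_=o[0];s=(o[1][3][:,:2]-m)@a;print('stub ends',s.min(),s.max(),'grip',m+a*(s.min()+s.max())/2)
m,a,_,_=o[2];s=(o[3][3][:,:2]-m)@a;print('bent ends',s.min(),s.max(),'grip',m+a*(s.min()+75/1000))
E
```

```text
906 z 0.0174 0.0184 mid [ 0.6231 -0.0755] yaw 10.1 along -0.056 0.052 across [-0.0055  0.0053]
1582 z 0.0174 0.0184 mid [ 0.6137 -0.0725] yaw 4.7 along -0.068 0.08 across [-0.013   0.0246]
674 z 0.0171 0.0183 mid [ 0.6238 -0.2757] yaw 4.0 along -0.042 0.041 across [-0.0086  0.0085]
1559 z 0.0172 0.0183 mid [ 0.6354 -0.2746] yaw -3.3 along -0.078 0.079 across [-0.0166  0.0248]
((618.5870971679688, -60.92491149902344), (145.958251953125, 42.867408752441406), 8.931123733520508)
((636.0899047851562, -269.9720153808594), (48.48780822753906, 157.57749938964844), 85.94908905029297)
stub ends -0.07489765193346985 0.07072925517322792 grip [ 0.62102577 -0.07587889]
bent ends -0.06355334244213923 0.09291898418798286 grip [ 0.63524774 -0.27488614]
```

```bash
python3 -m jog '[{"fingers":0.045,"x":0.011,"y":0.0,"z":0.04,"rx":0,"ry":0,"rz":0},{"fingers":0.045,"x":0.011,"y":0,"z":0.04,"rx":0,"ry":0,"rz":0},{"fingers":0.045,"x":0,"y":0,"z":0.04,"rx":0,"ry":0,"rz":0},{"fingers":0.045,"x":0,"y":0,"z":0.04,"rx":0,"ry":0,"rz":0},{"fingers":0.045,"x":0,"y":0,"z":0.03,"rx":0,"ry":0,"rz":0},{"fingers":0.045,"x":0,"y":0,"z":0.015,"rx":0,"ry":0,"rz":0},{"fingers":0.045,"x":0,"y":0,"z":0.006,"rx":0,"ry":0,"rz":0},{"fingers":0.045,"x":0,"y":0,"z":0,"rx":0,"ry":0,"rz":0}]'
python3 -m jog '[{"fingers":0,"x":0,"y":0,"z":0,"rx":0,"ry":0,"rz":0},{"fingers":0,"x":0,"y":0,"z":0,"rx":0,"ry":0,"rz":0},{"fingers":0,"x":0,"y":0,"z":0,"rx":0,"ry":0,"rz":0},{"fingers":0,"x":0,"y":0,"z":0,"rx":0,"ry":0,"rz":0}]' 50
```

```text
clock: 11.72
tcp_pos: [0.6224, -0.0757, 0.0107]
orientation: [3.129, 0.281, 0.001]
contact_force: [0.5, -1.1, -0.3]
grip_width: 0.0453
gripper_force: 0.0
clock: 12.22
tcp_pos: [0.6228, -0.0758, 0.0116]
orientation: [3.129, 0.279, 0.003]
contact_force: [-0.4, 0.5, 6.1]
grip_width: 0.0122
gripper_force: 49.6
```

```bash
python3 -m jog '[{"fingers":0,"x":0,"y":0,"z":-0.01,"rx":0,"ry":0,"rz":0},{"fingers":0,"x":0,"y":0,"z":-0.03,"rx":0,"ry":0,"rz":0},{"fingers":0,"x":0,"y":0,"z":-0.05,"rx":0,"ry":0,"rz":0},{"fingers":0,"x":0,"y":0,"z":-0.05,"rx":0,"ry":0,"rz":0},{"fingers":0,"x":0,"y":0,"z":-0.04,"rx":0,"ry":0,"rz":0},{"fingers":0,"x":0,"y":0,"z":0,"rx":0,"ry":0,"rz":0}]'
python3 - <<'E'
from h import *
plan((.526,.185,.19,95.3))
save('scene','s3');print(r.landmark_of('handle_stub','scene')[:3])
E
```

```text
clock: 12.98
tcp_pos: [0.6241, -0.0758, 0.1947]
orientation: [3.128, 0.279, 0.012]
contact_force: [-0.3, -0.2, -1.7]
grip_width: 0.012
gripper_force: 48.9
t 12.97 tcp [ 0.6241 -0.0758  0.1947] phi 10.19 w 0.012 F [-0.3 -0.2 -1.7]
shift [-0.0505 -0.2741  0.0038] then turn [  0.39  -0.26 -85.11]
[{'xyz': [0.6212, -0.0594, 0.1881], 'score': 0.7}, {'xyz': [0.3338, 0.2139, -0.0005], 'score': 0.68}]
```

```bash
python3 -m jog '[{"fingers":0,"x":-0.0072,"y":-0.0392,"z":0,"rx":0,"ry":0,"rz":0},{"fingers":0,"x":-0.0072,"y":-0.0392,"z":0,"rx":0,"ry":0,"rz":0},{"fingers":0,"x":-0.0072,"y":-0.0392,"z":0,"rx":0,"ry":0,"rz":0},{"fingers":0,"x":-0.0072,"y":-0.0392,"z":0,"rx":0,"ry":0,"rz":0},{"fingers":0,"x":-0.0072,"y":-0.0392,"z":0,"rx":0,"ry":0,"rz":0},{"fingers":0,"x":-0.0072,"y":-0.0392,"z":0,"rx":0,"ry":0,"rz":0},{"fingers":0,"x":-0.0072,"y":-0.0392,"z":0,"rx":0,"ry":0,"rz":0}]'
python3 -m jog '[{"fingers":0,"x":0,"y":0,"z":0,"rx":0,"ry":0,"rz":-10.6},{"fingers":0,"x":0,"y":0,"z":0,"rx":0,"ry":0,"rz":-10.6},{"fingers":0,"x":0,"y":0,"z":0,"rx":0,"ry":0,"rz":-10.6},{"fingers":0,"x":0,"y":0,"z":0,"rx":0,"ry":0,"rz":-10.6},{"fingers":0,"x":0,"y":0,"z":0,"rx":0,"ry":0,"rz":-10.6},{"fingers":0,"x":0,"y":0,"z":0,"rx":0,"ry":0,"rz":-10.6},{"fingers":0,"x":0,"y":0,"z":0,"rx":0,"ry":0,"rz":-10.6},{"fingers":0,"x":0,"y":0,"z":0,"rx":0,"ry":0,"rz":-10.6}]'
python3 - <<'E'
from h import *
plan((.526,.185,.034,95.3))
for n in('top','scene'):
    save(n,n+'4')
    for t in('handle_stub','drawer_floor'):
        print(t,[(np.round(a['xyz'],3).tolist(),round(a['score'],2)) for a in r.landmark_of(t,n)[:3]])
E
```

```text
clock: 13.95
tcp_pos: [0.522, 0.1859, 0.1884]
orientation: [3.128, 0.279, -0.005]
contact_force: [0.0, -0.5, -3.0]
grip_width: 0.0123
gripper_force: 49.0
clock: 14.95
tcp_pos: [0.5225, 0.1848, 0.1884]
orientation: [-2.114, -2.322, 0.005]
contact_force: [-0.4, -0.2, -1.4]
grip_width: 0.0122
gripper_force: 49.0
t 14.95 tcp [0.5225 0.1848 0.1884] phi 95.36 w 0.0122 F [-0.4 -0.2 -1.4]
shift [0.     0.0041 0.1544] then turn [-0.21  0.04  0.06]
handle_stub [([0.503, 0.179, 0.179], 0.66)]
drawer_floor [([0.572, 0.188, 0.022], 0.67)]
handle_stub [([0.509, 0.184, 0.182], 0.83), ([0.333, 0.214, -0.001], 0.52)]
drawer_floor [([0.574, 0.188, 0.019], 0.8), ([0.541, -0.168, 0.0], 0.7)]
```

View pics/scene4.png

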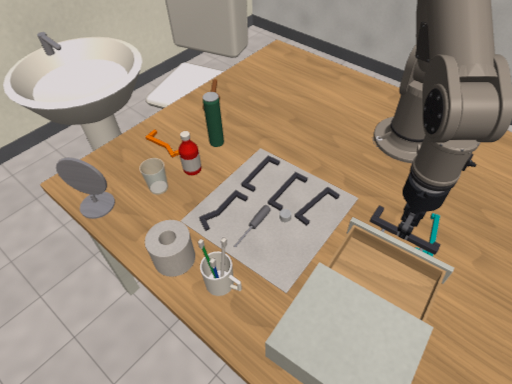

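The stub is held over the open drawer, px (402,228). I lower it behind the front panel and let go.

```bash
python3 -m jog '[{"fingers":0,"x":0,"y":0.005,"z":0.03,"rx":0,"ry":0,"rz":0},{"fingers":0,"x":0,"y":0,"z":0.03,"rx":0,"ry":0,"rz":0},{"fingers":0,"x":0,"y":0,"z":0.03,"rx":0,"ry":0,"rz":0},{"fingers":0,"x":0,"y":0,"z":0.03,"rx":0,"ry":0,"rz":0},{"fingers":0,"x":0,"y":0,"z":0.02,"rx":0,"ry":0,"rz":0},{"fingers":0,"x":0,"y":0,"z":0.01,"rx":0,"ry":0,"rz":0},{"fingers":0,"x":0,"y":0,"z":0.005,"rx":0,"ry":0,"rz":0},{"fingers":0,"x":0,"y":0,"z":0,"rx":0,"ry":0,"rz":0}]'
python3 -m jog '[{"fingers":0.032,"x":0,"y":0,"z":0,"rx":0,"ry":0,"rz":0},{"fingers":0.032,"x":0,"y":0,"z":0,"rx":0,"ry":0,"rz":0},{"fingers":0.032,"x":0,"y":0,"z":0,"rx":0,"ry":0,"rz":0},{"fingers":0.032,"x":0,"y":0,"z":-0.03,"rx":0,"ry":0,"rz":0},{"fingers":0.032,"x":0,"y":0,"z":-0.05,"rx":0,"ry":0,"rz":0},{"fingers":0.032,"x":0,"y":0,"z":-0.05,"rx":0,"ry":0,"rz":0},{"fingers":0.032,"x":0,"y":0,"z":-0.05,"rx":0,"ry":0,"rz":0},{"fingers":0.032,"x":0,"y":0,"z":0,"rx":0,"ry":0,"rz":0}]'
python3 - <<'E'
from h import *
plan((.625,-.275,.21,5))
for n in('top','scene'):
    save(n,n+'5')
    for t in('handle_stub','drawer_floor'):
        print(t,[(np.round(a['xyz'],3).tolist(),round(a['score'],2)) for a in r.landmark_of(t,n)[:3]])
E
```

```text
clock: 16.25
tcp_pos: [0.5291, 0.186, 0.0357]
orientation: [2.122, 2.316, 0.001]
contact_force: [0.4, 0.2, -1.9]
grip_width: 0.0119
gripper_force: 49.0
clock: 17.25
tcp_pos: [0.5311, 0.1872, 0.2198]
orientation: [2.12, 2.313, 0.011]
contact_force: [-0.1, -0.5, -0.4]
grip_width: 0.032
gripper_force: 0.0
t 17.25 tcp [0.5311 0.1872 0.2198] phi 94.99 w 0.032 F [-0.1 -0.5 -0.4]
shift [-0.4686  0.0533  0.0094] then turn [ 0.28 -0.45 89.99]
handle_stub [([0.514, 0.181, 0.019], 0.53), ([0.735, 0.205, -0.0], 0.39)]
drawer_floor [([0.57, 0.188, 0.02], 0.95)]
handle_stub [([0.333, 0.216, 0.0], 0.85), ([0.515, 0.185, 0.026], 0.58)]
drawer_floor []
```

```bash
python3 -m jog '[{"fingers":0.045,"x":-0.047,"y":0.0053,"z":0,"rx":0,"ry":0,"rz":0},{"fingers":0.045,"x":-0.047,"y":0.0053,"z":0,"rx":0,"ry":0,"rz":0},{"fingers":0.045,"x":-0.047,"y":0.0053,"z":0,"rx":0,"ry":0,"rz":0},{"fingers":0.045,"x":-0.047,"y":0.0053,"z":0,"rx":0,"ry":0,"rz":0},{"fingers":0.045,"x":-0.047,"y":0.0053,"z":0,"rx":0,"ry":0,"rz":0},{"fingers":0.045,"x":-0.047,"y":0.0053,"z":0,"rx":0,"ry":0,"rz":0},{"fingers":0.045,"x":-0.047,"y":0.0053,"z":0,"rx":0,"ry":0,"rz":0},{"fingers":0.045,"x":-0.047,"y":0.0053,"z":0,"rx":0,"ry":0,"rz":0}]'
python3 -m jog '[{"fingers":0.045,"x":-0.047,"y":0.0053,"z":0,"rx":0,"ry":0,"rz":0},{"fingers":0.045,"x":-0.047,"y":0.0053,"z":0,"rx":0,"ry":0,"rz":0},{"fingers":0.045,"x":0,"y":0,"z":0,"rx":0,"ry":0,"rz":10},{"fingers":0.045,"x":0,"y":0,"z":0,"rx":0,"ry":0,"rz":10},{"fingers":0.045,"x":0,"y":0,"z":0,"rx":0,"ry":0,"rz":10},{"fingers":0.045,"x":0,"y":0,"z":0,"rx":0,"ry":0,"rz":10},{"fingers":0.045,"x":0,"y":0,"z":0,"rx":0,"ry":0,"rz":10},{"fingers":0.045,"x":0,"y":0,"z":0,"rx":0,"ry":0,"rz":10}]'
python3 -m jog '[{"fingers":0.045,"x":0,"y":0,"z":0,"rx":0,"ry":0,"rz":10},{"fingers":0.045,"x":0,"y":0,"z":0,"rx":0,"ry":0,"rz":10},{"fingers":0.045,"x":0,"y":0,"z":0,"rx":0,"ry":0,"rz":10},{"fingers":0.045,"x":0,"y":0,"z":0,"rx":0,"ry":0,"rz":0}]'
python3 - <<'E'
from h import *
plan((.635,-.275,.008,5))
c=r.get_calibration('wrist');p,d=save('wrist','w6')
for f in (r.landmark_of,r.search_frame): print([(np.round(a['xyz'],3).tolist(),round(a['score'],2)) for a in f('handle_bent','wrist')[:3]])
E
```

```text
clock: 18.55
tcp_pos: [0.6034, -0.1864, 0.214]
orientation: [-2.121, -2.315, 0.001]
contact_force: [1.2, 0.6, -0.1]
grip_width: 0.0452
gripper_force: 0.0
clock: 19.55
tcp_pos: [0.622, -0.2775, 0.2138]
orientation: [-2.997, -0.936, 0.003]
contact_force: [0.8, -0.7, -0.3]
grip_width: 0.0447
gripper_force: 0.0
clock: 20.05
tcp_pos: [0.6221, -0.2774, 0.214]
orientation: [-3.138, -0.14, 0.003]
contact_force: [0.2, 0.0, 0.1]
grip_width: 0.0453
gripper_force: 0.0
t 20.05 tcp [ 0.6221 -0.2774  0.214 ] phi 5.11 w 0.0453 F [0.2 0.  0.1]
shift [ 0.0134 -0.0011  0.206 ] then turn [-0.03  0.11  0.11]
[([0.556, -0.63, -0.002], 0.91), ([0.635, -0.273, 0.0], 0.6)]
[([0.566, -0.637, 0.013], 0.92), ([0.643, -0.28, 0.018], 0.88)]
```

View pics/w6.png

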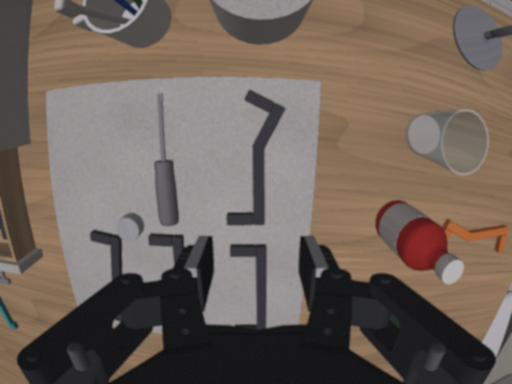

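The bent handle lies upright at the centre: its straight part at u≈258, v 148 to 222, and the kink at (258,147). Its bar is dark steel; the orange one lies at (475,232).

Run:
```python
from fit import *
c=r.get_calibration('wrist')
o=fit('w6',[(250,270,155,209),(225,290,88,228)],c)
m,a,_,_=o[0];s=(o[1][3][:,:2]-m)@a;g=m+a*(s.min()+.075);print('grip',g)
plan((*g,.008,np.degrees(np.arctan2(a[1],a[0]))))
```

```text
546 z 0.0175 0.0185 mid [ 0.6138 -0.2813] yaw 5.7 along -0.033 0.031 across [-0.0054  0.0054]
1884 z 0.0176 0.0186 mid [ 0.6366 -0.279 ] yaw -3.6 along -0.08 0.079 across [-0.0152  0.0236]
grip [ 0.63571439 -0.27916653]
t 20.2 tcp [ 0.6223 -0.2776  0.2147] phi 5.18 w 0.0451 F [-0.4 -0.3 -1.8]
shift [0.0134 0.0028 0.2067] then turn [-0.02  0.05 -0.5 ]
```

```bash
python3 -m jog '[{"fingers":0.045,"x":0.007,"y":0.0015,"z":0.04,"rx":0,"ry":0,"rz":-0.5},{"fingers":0.045,"x":0.006,"y":0.0013,"z":0.04,"rx":0,"ry":0,"rz":0},{"fingers":0.045,"x":0,"y":0,"z":0.04,"rx":0,"ry":0,"rz":0},{"fingers":0.045,"x":0,"y":0,"z":0.04,"rx":0,"ry":0,"rz":0},{"fingers":0.045,"x":0,"y":0,"z":0.03,"rx":0,"ry":0,"rz":0},{"fingers":0.045,"x":0,"y":0,"z":0.013,"rx":0,"ry":0,"rz":0},{"fingers":0.045,"x":0,"y":0,"z":0.004,"rx":0,"ry":0,"rz":0},{"fingers":0.045,"x":0,"y":0,"z":0,"rx":0,"ry":0,"rz":0}]'
python3 -m jog '[{"fingers":0,"x":0,"y":0,"z":0,"rx":0,"ry":0,"rz":0},{"fingers":0,"x":0,"y":0,"z":0,"rx":0,"ry":0,"rz":0},{"fingers":0,"x":0,"y":0,"z":0,"rx":0,"ry":0,"rz":0},{"fingers":0,"x":0,"y":0,"z":0,"rx":0,"ry":0,"rz":0}]' 50
python3 -m jog '[{"fingers":0,"x":0,"y":0,"z":-0.01,"rx":0,"ry":0,"rz":0},{"fingers":0,"x":0,"y":0,"z":-0.03,"rx":0,"ry":0,"rz":0},{"fingers":0,"x":0,"y":0,"z":-0.05,"rx":0,"ry":0,"rz":0},{"fingers":0,"x":0,"y":0,"z":-0.05,"rx":0,"ry":0,"rz":0},{"fingers":0,"x":0,"y":0,"z":-0.05,"rx":0,"ry":0,"rz":0},{"fingers":0,"x":0,"y":0,"z":0,"rx":0,"ry":0,"rz":0}]'
python3 - <<'E'
from h import *
plan((.592,.191,.2,95.3))
save('scene','s6');print(r.landmark_of('handle_bent','scene')[:3])
E
```

```text
clock: 21.2
tcp_pos: [0.6364, -0.2797, 0.0093]
orientation: [3.137, 0.151, 0.002]
contact_force: [0.2, -1.5, 0.4]
grip_width: 0.045
gripper_force: 0.0
clock: 21.7
tcp_pos: [0.6365, -0.2797, 0.0096]
orientation: [3.137, 0.151, 0.003]
contact_force: [-1.6, 0.6, 6.1]
grip_width: 0.0123
gripper_force: 50.8
clock: 22.45
tcp_pos: [0.6383, -0.2803, 0.2041]
orientation: [3.134, 0.15, 0.014]
contact_force: [0.2, -0.0, -1.8]
grip_width: 0.0123
gripper_force: 49.9
t 22.45 tcp [ 0.6383 -0.2803  0.2041] phi 5.49 w 0.0123 F [ 0.2 -0.  -1.8]
shift [-0.0011 -0.4736  0.0022] then turn [  0.56  -0.2  -89.81]
[{'xyz': [0.558, -0.6305, -0.0014], 'score': 0.75}, {'xyz': [0.635, -0.2769, 0.2011], 'score': 0.56}]
```

```bash
python3 -m jog '[{"fingers":0,"x":-0.0006,"y":-0.0473,"z":0,"rx":0,"ry":0,"rz":0},{"fingers":0,"x":-0.0006,"y":-0.0473,"z":0,"rx":0,"ry":0,"rz":0},{"fingers":0,"x":-0.0006,"y":-0.0473,"z":0,"rx":0,"ry":0,"rz":0},{"fingers":0,"x":-0.0006,"y":-0.0473,"z":0,"rx":0,"ry":0,"rz":0},{"fingers":0,"x":-0.0006,"y":-0.0473,"z":0,"rx":0,"ry":0,"rz":0},{"fingers":0,"x":-0.0006,"y":-0.0473,"z":0,"rx":0,"ry":0,"rz":0},{"fingers":0,"x":-0.0006,"y":-0.0473,"z":0,"rx":0,"ry":0,"rz":0},{"fingers":0,"x":-0.0006,"y":-0.0473,"z":0,"rx":0,"ry":0,"rz":0}]'
python3 -m jog '[{"fingers":0,"x":-0.0006,"y":-0.0473,"z":0,"rx":0,"ry":0,"rz":0},{"fingers":0,"x":-0.0006,"y":-0.0473,"z":0,"rx":0,"ry":0,"rz":0},{"fingers":0,"x":0,"y":0,"z":0,"rx":0,"ry":0,"rz":-10},{"fingers":0,"x":0,"y":0,"z":0,"rx":0,"ry":0,"rz":-10},{"fingers":0,"x":0,"y":0,"z":0,"rx":0,"ry":0,"rz":-10},{"fingers":0,"x":0,"y":0,"z":0,"rx":0,"ry":0,"rz":-10},{"fingers":0,"x":0,"y":0,"z":0,"rx":0,"ry":0,"rz":-10},{"fingers":0,"x":0,"y":0,"z":0,"rx":0,"ry":0,"rz":-10}]'
python3 -m jog '[{"fingers":0,"x":0,"y":0,"z":0,"rx":0,"ry":0,"rz":-10},{"fingers":0,"x":0,"y":0,"z":0,"rx":0,"ry":0,"rz":-10},{"fingers":0,"x":0,"y":0,"z":0,"rx":0,"ry":0,"rz":-10},{"fingers":0,"x":0,"y":0,"z":0,"rx":0,"ry":0,"rz":0}]'
python3 - <<'E'
from h import *
plan((.587,.19,.036,95.3))
p,d=save('top','t7');q,_=save('wrist','w7')
cv2.imwrite('pics/c7.png',np.hstack([cv2.resize(p[90:210,90:210,::-1],(400,400),interpolation=3),cv2.resize(q[:,:,::-1],(400,300)).repeat(1,0) if 0 else cv2.resize(q[:,64:448,::-1],(400,400))]))
for t in('handle_stub','drawer_floor','handle_bent'):
    print(t,[(np.round(a['xyz'],3).tolist(),round(a['score'],2)) for a in r.landmark_of(t,'top')[:3]])
E
```

```text
clock: 23.55
tcp_pos: [0.593, 0.0979, 0.1963]
orientation: [3.137, 0.151, -0.006]
contact_force: [0.8, 0.1, -2.6]
grip_width: 0.0124
gripper_force: 49.9
clock: 24.55
tcp_pos: [0.583, 0.1903, 0.1961]
orientation: [-2.636, -1.707, 0.006]
contact_force: [-0.6, -0.4, -2.3]
grip_width: 0.0122
gripper_force: 49.9
clock: 25.05
tcp_pos: [0.5833, 0.1902, 0.1964]
orientation: [-2.113, -2.322, 0.005]
contact_force: [-0.6, 0.2, -2.1]
grip_width: 0.0124
gripper_force: 49.9
t 25.05 tcp [0.5833 0.1902 0.1964] phi 95.41 w 0.0124 F [-0.6  0.2 -2.1]
shift [-0.0005  0.0043  0.1604] then turn [-0.21  0.02  0.11]
handle_stub [([0.51, 0.181, 0.021], 0.57), ([0.336, 0.216, 0.002], 0.54)]
drawer_floor [([0.571, 0.187, 0.02], 0.77), ([0.447, -0.07, 0.003], 0.2)]
handle_bent [([0.559, -0.633, 0.001], 0.65)]
```

View pics/c7.png

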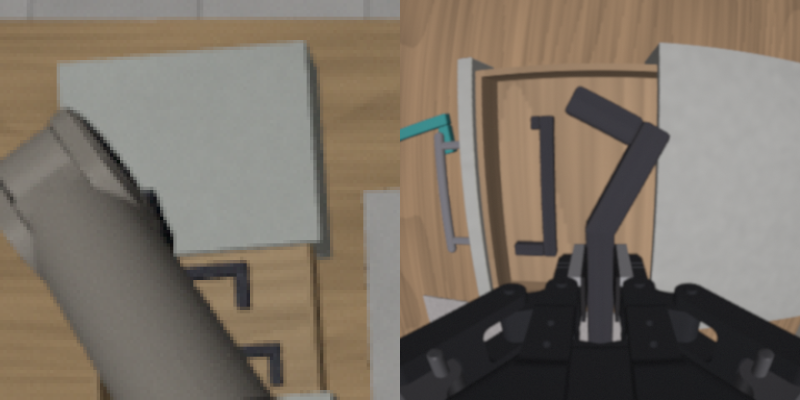

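The right-hand crop shows the stub lying in the drawer at (545,190) and the bent handle held above it, with its tip at (655,135) in front of the unit's top plate. I lower it straight down.

```bash
python3 -m jog '[{"fingers":0,"x":0,"y":0.001,"z":0.03,"rx":0,"ry":0,"rz":0},{"fingers":0,"x":0,"y":0,"z":0.03,"rx":0,"ry":0,"rz":0},{"fingers":0,"x":0,"y":0,"z":0.03,"rx":0,"ry":0,"rz":0},{"fingers":0,"x":0,"y":0,"z":0.03,"rx":0,"ry":0,"rz":0},{"fingers":0,"x":0,"y":0,"z":0.025,"rx":0,"ry":0,"rz":0},{"fingers":0,"x":0,"y":0,"z":0.013,"rx":0,"ry":0,"rz":0},{"fingers":0,"x":0,"y":0,"z":0.006,"rx":0,"ry":0,"rz":0},{"fingers":0,"x":0,"y":0,"z":0,"rx":0,"ry":0,"rz":0}]'
python3 -m jog '[{"fingers":0.032,"x":0,"y":0,"z":0,"rx":0,"ry":0,"rz":0},{"fingers":0.032,"x":0,"y":0,"z":0,"rx":0,"ry":0,"rz":0},{"fingers":0.032,"x":0,"y":0,"z":0,"rx":0,"ry":0,"rz":0},{"fingers":0.032,"x":0,"y":0,"z":-0.03,"rx":0,"ry":0,"rz":0},{"fingers":0.032,"x":0,"y":0,"z":-0.05,"rx":0,"ry":0,"rz":0},{"fingers":0.032,"x":0,"y":0,"z":-0.05,"rx":0,"ry":0,"rz":0},{"fingers":0.032,"x":0,"y":0,"z":-0.05,"rx":0,"ry":0,"rz":0},{"fingers":0.032,"x":0,"y":0,"z":0,"rx":0,"ry":0,"rz":0}]'
python3 - <<'E'
from h import *
plan((.4215,.177,.15,95.3))
c=r.get_calibration('wrist');q,d=save('wrist','w8');
for t in('handle_stub','drawer_floor','handle_bent','unit_drawer0_handle'):
    print(t,[(np.round(a['xyz'],3).tolist(),round(a['score'],2)) for a in r.landmark_of(t,'wrist')[:3]])
v,u=np.nonzero((d>0)&(q.max(2)<90));W=wpts(d[v,u],u,v,c['extrinsics'],c['mtx'])
k=(abs(W[:,0]-.57)<.085)&(abs(W[:,1]-.19)<.1)&(W[:,2]<.085)&(W[:,2]>.028);print(k.sum(),np.percentile(W[k],[1,50,99],axis=0).round(3))
E
```

```text
clock: 26.3
tcp_pos: [0.5857, 0.1911, 0.0347]
orientation: [2.112, 2.325, 0.001]
contact_force: [-0.7, 0.8, -0.6]
grip_width: 0.0123
gripper_force: 49.9
clock: 27.3
tcp_pos: [0.5882, 0.1928, 0.2205]
orientation: [2.109, 2.321, 0.015]
contact_force: [-0.2, 0.9, -0.3]
grip_width: 0.0319
gripper_force: 0.0
t 27.3 tcp [0.5882 0.1928 0.2205] phi 95.49 w 0.0319 F [-0.2  0.9 -0.3]
shift [ 1.000e-04 -1.682e-01  6.870e-02] then turn [ 0.6  -0.14  0.19]
handle_stub [([0.33, 0.216, 0.0], 0.95), ([0.512, 0.192, 0.021], 0.68)]
drawer_floor [([0.569, 0.186, 0.022], 0.85)]
handle_bent [([0.58, 0.189, 0.019], 0.6)]
unit_drawer0_handle [([0.419, 0.176, 0.052], 0.96)]
3934 [[0.499 0.112 0.03 ]
 [0.563 0.189 0.035]
 [0.603 0.269 0.037]]
```

View pics/w8.png

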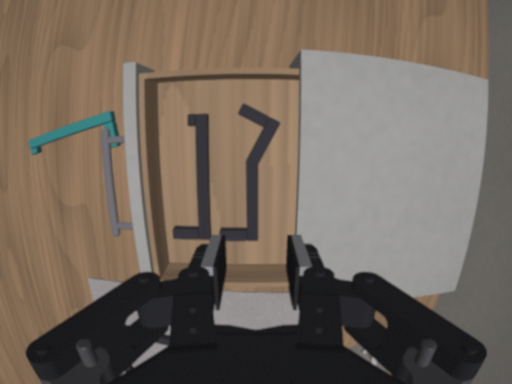

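Both handles lie flat in the drawer, the stub at (203,175) and the bent one at (255,180), both below the wall tops. Next I push the drawer shut by its bar.

```bash
python3 -m jog '[{"fingers":0.03,"x":0,"y":-0.034,"z":0,"rx":0,"ry":0,"rz":0},{"fingers":0.03,"x":0,"y":-0.034,"z":0,"rx":0,"ry":0,"rz":0},{"fingers":0.03,"x":0,"y":-0.034,"z":0,"rx":0,"ry":0,"rz":0},{"fingers":0.03,"x":0,"y":-0.034,"z":0,"rx":0,"ry":0,"rz":0},{"fingers":0.03,"x":0,"y":-0.0335,"z":0,"rx":0,"ry":0,"rz":0},{"fingers":0.03,"x":0,"y":0,"z":0.03,"rx":0,"ry":0,"rz":0},{"fingers":0.03,"x":0,"y":0,"z":0.03,"rx":0,"ry":0,"rz":0},{"fingers":0.028,"x":0,"y":0,"z":0,"rx":0.5,"ry":0,"rz":0}]'
python3 - <<'E'
from h import *
plan((.4205,.177,.045,95.3))
c=r.get_calibration('wrist');q,d=save('wrist','w9')
v,u=np.nonzero(d>0);W=wpts(d[v,u],u,v,c['extrinsics'],c['mtx'])
k=(W[:,2]>.05)&(W[:,2]<.066)&(abs(W[:,0]-.42)<.018)&(abs(W[:,1]-.18)<.09)
print(k.sum(),W[k].mean(0),np.polyfit(W[k,1],W[k,0],1))
E
```

```text
clock: 28.55
tcp_pos: [0.4145, 0.1737, 0.1521]
orientation: [-2.105, -2.319, 0.019]
contact_force: [-0.3, 0.6, 0.0]
grip_width: 0.028
gripper_force: 0.0
t 28.55 tcp [0.4145 0.1737 0.1521] phi 95.54 w 0.028 F [-0.3  0.6  0. ]
shift [0.0028 0.0079 0.107 ] then turn [-0.86  0.08  0.24]
2177 [0.4201425  0.18273699 0.05513876] [-0.059598    0.43103325]
```

```bash
python3 -m jog '[{"fingers":0.028,"x":0.002,"y":0.006,"z":0,"rx":-0.9,"ry":0,"rz":0},{"fingers":0.028,"x":0,"y":0,"z":0.03,"rx":0,"ry":0,"rz":0},{"fingers":0.028,"x":0,"y":0,"z":0.03,"rx":0,"ry":0,"rz":0},{"fingers":0.028,"x":0,"y":0,"z":0.03,"rx":0,"ry":0,"rz":0},{"fingers":0.028,"x":0,"y":0,"z":0.018,"rx":0,"ry":0,"rz":0},{"fingers":0.017,"x":0,"y":0,"z":0,"rx":0,"ry":0,"rz":0},{"fingers":0.017,"x":0,"y":0,"z":0,"rx":0,"ry":0,"rz":0}]' 20
```

```text
clock: 29.48
tcp_pos: [0.4237, 0.1777, 0.0471]
orientation: [2.109, 2.322, 0.01]
contact_force: [-1.1, -0.2, 0.0]
grip_width: 0.0172
gripper_force: 0.5
```

```bash
python3 -m jog '[{"fingers":0.017,"x":0,"y":0.008,"z":0,"rx":0,"ry":0,"rz":0},{"fingers":0.017,"x":0,"y":0.014,"z":0,"rx":0,"ry":0,"rz":0},{"fingers":0.017,"x":0,"y":0.018,"z":0,"rx":0,"ry":0,"rz":0},{"fingers":0.017,"x":0,"y":0.018,"z":0,"rx":0,"ry":0,"rz":0},{"fingers":0.017,"x":0,"y":0.018,"z":0,"rx":0,"ry":0,"rz":0},{"fingers":0.017,"x":0,"y":0.018,"z":0,"rx":0,"ry":0,"rz":0},{"fingers":0.017,"x":0,"y":0.018,"z":0,"rx":0,"ry":0,"rz":0},{"fingers":0.017,"x":0,"y":0.018,"z":0,"rx":0,"ry":0,"rz":0}]'
python3 -m jog '[{"fingers":0.017,"x":0,"y":0.01,"z":0,"rx":0,"ry":0,"rz":0},{"fingers":0.017,"x":0,"y":0.006,"z":0,"rx":0,"ry":0,"rz":0},{"fingers":0.017,"x":0,"y":0.004,"z":0,"rx":0,"ry":0,"rz":0},{"fingers":0.017,"x":0,"y":0.0,"z":0,"rx":0,"ry":0,"rz":0}]'
```

```text
clock: 30.48
tcp_pos: [0.5542, 0.1896, 0.0473]
orientation: [2.11, 2.321, 0.009]
contact_force: [-1.7, -0.1, -0.6]
grip_width: 0.017
gripper_force: 0.8
clock: 30.98
tcp_pos: [0.5728, 0.1918, 0.0474]
orientation: [2.109, 2.322, 0.009]
contact_force: [-0.3, -0.0, 0.1]
grip_width: 0.017
gripper_force: 0.0
```

Now small steps, watching the force for the stop.

```bash
python3 -m jog '[{"fingers":0.017,"x":0,"y":0.003,"z":0,"rx":0,"ry":0,"rz":0},{"fingers":0.017,"x":0,"y":0.003,"z":0,"rx":0,"ry":0,"rz":0}]'
python3 -m jog '[{"fingers":0.017,"x":0,"y":0.002,"z":0,"rx":0,"ry":0,"rz":0},{"fingers":0.017,"x":0,"y":0.002,"z":0,"rx":0,"ry":0,"rz":0}]'
python3 -m jog '[{"fingers":0.017,"x":0,"y":0.002,"z":0,"rx":0,"ry":0,"rz":0},{"fingers":0.017,"x":0,"y":0.001,"z":0,"rx":0,"ry":0,"rz":0}]'
```

```text
clock: 31.22
tcp_pos: [0.5783, 0.1924, 0.0473]
orientation: [2.109, 2.322, 0.008]
contact_force: [-0.1, 0.4, 0.9]
grip_width: 0.0169
gripper_force: 0.5
clock: 31.48
tcp_pos: [0.5825, 0.1928, 0.0473]
orientation: [2.109, 2.322, 0.008]
contact_force: [-1.0, -0.4, 0.2]
grip_width: 0.0174
gripper_force: 0.5
clock: 31.72
tcp_pos: [0.5838, 0.1929, 0.0472]
orientation: [2.11, 2.324, 0.003]
contact_force: [-8.6, -1.3, 6.6]
grip_width: 0.0172
gripper_force: 3.9
```

```bash
python3 -m jog '[{"fingers":0.017,"x":0,"y":0.001,"z":0,"rx":0,"ry":0,"rz":0},{"fingers":0.017,"x":0,"y":0,"z":0,"rx":0,"ry":0,"rz":0}]'
python3 -m jog '[{"fingers":0.028,"x":0,"y":-0.004,"z":0,"rx":0,"ry":0,"rz":0},{"fingers":0.028,"x":0,"y":0,"z":0,"rx":0,"ry":0,"rz":0},{"fingers":0.028,"x":0,"y":0,"z":0,"rx":0,"ry":0,"rz":0},{"fingers":0.028,"x":0,"y":0,"z":-0.03,"rx":0,"ry":0,"rz":0},{"fingers":0.028,"x":0,"y":0,"z":-0.05,"rx":0,"ry":0,"rz":0},{"fingers":0.028,"x":0,"y":0,"z":-0.05,"rx":0,"ry":0,"rz":0},{"fingers":0.028,"x":0,"y":0,"z":-0.04,"rx":0,"ry":0,"rz":0},{"fingers":0.028,"x":0,"y":0,"z":0,"rx":0,"ry":0,"rz":0}]'
python3 - <<'E'
from h import *
plan((.5,.1,.2,95.3))
c=r.get_calibration('wrist');q,d=save('wrist','w10')
v,u=np.nonzero(d>0);W=wpts(d[v,u],u,v,c['extrinsics'],c['mtx'])
k=(W[:,2]>.05)&(W[:,2]<.066)&(abs(W[:,0]-.585)<.018)&(abs(W[:,1]-.18)<.09)
print('bar',k.sum(),W[k].mean(0),np.polyfit(W[k,1],W[k,0],1))
for cam in('wrist','scene','top'):
    if cam!='wrist':save(cam,cam+'10')
    for t in('unit_drawer0_handle','unit','handle_a','screw_tin','screwdriver'):
        print(cam,t,[(np.round(a['xyz'],3).tolist(),round(a['score'],2)) for a in r.landmark_of(t,cam)[:3]])
E
```

```text
clock: 31.98
tcp_pos: [0.5838, 0.1929, 0.0472]
orientation: [2.11, 2.324, 0.001]
contact_force: [-8.2, -1.9, 8.1]
grip_width: 0.0171
gripper_force: 4.5
clock: 32.98
tcp_pos: [0.5835, 0.1937, 0.2213]
orientation: [2.107, 2.319, 0.018]
contact_force: [0.4, 0.8, -0.6]
grip_width: 0.0281
gripper_force: 0.0
t 32.98 tcp [0.5835 0.1937 0.2213] phi 95.48 w 0.0281 F [ 0.4  0.8 -0.6]
shift [-0.0853 -0.0924  0.0199] then turn [ 0.82 -0.1   0.18]
bar 1425 [0.58151699 0.19604228 0.05507172] [-0.05390871  0.59208537]
wrist unit_drawer0_handle [([0.578, 0.189, 0.052], 0.57)]
wrist unit [([0.736, 0.206, 0.001], 0.88)]
wrist handle_a [([0.45, -0.074, 0.009], 0.59)]
wrist screw_tin []
wrist screwdriver []
scene unit_drawer0_handle [([0.584, 0.192, 0.056], 0.78), ([0.454, -0.281, 0.004], 0.48)]
scene unit [([0.736, 0.201, 0.001], 0.84)]
scene handle_a [([0.451, -0.073, 0.004], 0.89), ([0.58, 0.189, 0.056], 0.73), ([0.458, -0.281, 0.004], 0.61)]
scene screw_tin [([0.538, -0.119, 0.004], 0.65)]
scene screwdriver [([0.634, -0.165, 0.002], 0.64), ([0.449, -0.073, 0.005], 0.41)]
top unit_drawer0_handle [([0.585, 0.187, 0.054], 0.75), ([0.636, -0.164, 0.003], 0.47)]
top unit [([0.634, -0.166, 0.002], 0.6), ([0.735, 0.205, -0.003], 0.59)]
top handle_a [([0.464, -0.174, 0.006], 0.77), ([0.429, -0.501, 0.0], 0.62), ([0.456, -0.282, 0.002], 0.49)]
top screw_tin [([0.54, -0.119, 0.002], 0.39)]
top screwdriver []
```

View pics/w10.png

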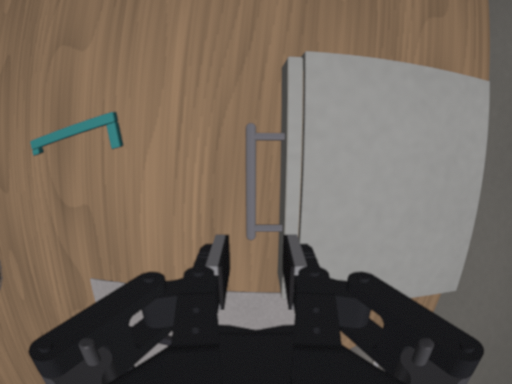

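The picture shows the drawer's panel (u≈292) up against the top plate (u≈304). I measure that gap and try one firmer test push only if it is off.

Run:
```python
from h import *
c=r.get_calibration('wrist')
for f in('w10','w8'):
    d=np.load(f'pics/{f}_d.npy')
    u,v=np.meshgrid(np.arange(90,340),np.arange(120,200));W=wpts(d[v,u],u,v,c['extrinsics'],c['mtx']).reshape(-1,3)
    X=(W[:,:2]-[.736,.204])@np.array([.9957,.0924])*1000
    for n,a,b in(('panel',.071,.083),('plate',.085,.095),('bar',.05,.062)):
        s=X[(W[:,2]>a)&(W[:,2]<b)&(X>-345)&(X<-60)];print(f,n,np.percentile(s,[3,50,97]).round(1))
```

```text
w10 panel [-124.9 -117.  -100.8]
w10 plate [-109.5  -96.3  -76.9]
w10 bar [-165.5 -159.3 -125.4]
w8 panel [-289.2 -281.1 -114.4]
w8 plate [-113.5  -95.6  -76.6]
w8 bar [-328.8 -321.  -268.9]
```

The panel face stands 15.4 mm in front of the plate edge, which is where it should be when shut. The bar travelled about 161 mm, and the sound handles and bystanders are where they began.

```bash
python3 -c "
from bench import r
print(r.hand_in())"
```

```text
the job is handed in; nothing more can be done
None
```

The job is handed in: the stub and bent handles lie flat in the drawer and it is shut to within about 1 mm by my measurement; the sound handles, tin and screwdriver measured where they began, and the arm never worked near the soap and spray.

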